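# Pack the food-thermometer kit into its foam-lined case

### The arm

A 7-joint arm with a two-finger parallel gripper is mounted at the origin on the work surface. World frame = base frame: x ahead of the robot, y to its left, z up, the work surface at z = 0. Lengths are in m, angles in rad, forces in N, time in s.
With the tool pointing down it reaches from about 0.4 to 0.875 m from the base axis. Payload 6.5 kg.
Tool frame: the origin (TCP) lies on the front face of the gripper's body, between the roots of the fingers; the fingertips stand 73 mm ahead of it and the grasp point (between the pads) lies 54 mm ahead of it; z points along the fingers, y is the direction in which the jaws open and shut (so a half turn about z gives the same grasp; the last joint's range is limited). The gripper opens to 85 mm and grips with 20 to 120 N. Pads are 22 mm wide; open, the fingers measure 114 mm over their backs; the gripper's body (76 mm by 85 mm) begins 54 mm behind the grasp point. The pads swing forward as they close: fully open they stand 13 mm farther back than shut.
Start: joints at [-0.066, 0.536, -0.004, 1.538, 0.003, 1.067, -0.071], TCP at [0.65, 0, 0.304] pointing down, gripper open.
Joint ranges: [-2.7, 2.7], [-0.37, 2.16], [-1.27, 1.26], [0.24, 2.4], [-1.31, 4.45], [0.19, 1.91], [-2.76, 2.76]. Speed limits (rad/s): [2.39, 2.39, 3.14, 3.14, 3.14, 3.14, 3.14].

### API

Orientations are given as a rotation vector (axis times angle).
In Python, from bench import env gives the robot as it stands.
- The arm moves only by the shell command python3 -m handwheel 'ROWS' [FORCE]. ROWS is a JSON object of lists of equal length, an entry for each row: "dr": the turn, a rotation vector about the tool's x, y, z in degrees, a list of three; "xyz": the shift along the tool's x, y, z in cm, a list of three; "hand": the finger opening in cm, from 0 to 8.54. In form: {"dr": [[rx, ry, rz], ...], "xyz": [[tx, ty, tz], ...], "hand": [hand, ...]}. A call has 1 to 12 rows; each row is the pose to reach, as a shift and turn from the pose commanded when the call began, along the tool's axes at that moment; what a row does not reach only later rows make up. A row lasts 1/12 s, in which the tool goes at most 41.7 mm and 7.16 degrees, less where a joint would pass 70% of its speed; a pose out of reach is approached as far as the arm can. A call with a gripper value outside its range is refused whole. The fingers move at their own pace and stop on an object; FORCE is the grip in N (left out, the last holds). Time passes only in rows, so rows that repeat a pose let the fingers close. It gives the time, the measured TCP pose, the force and the opening at its end, in the units of the state.
- env.sense(): the state, without advancing time (a new reading comes with each control period).
- env.read_camera(name): name is "scene" or "side" or "wrist"; returns a dict with "color" (420x560x3 uint8, blue, green, red), "range_z" (420x560 float32, m along the optical axis (not along the pixel's ray), 0 where there is no reading), "fx", "fy", "cx", "cy" (pixels), "cam_to_world" (4x4, takes a point from camera to world coordinates); the wrist camera has in their place "tool_from_camera" (4x4, takes a point from camera to tool coordinates, whose origin is the TCP and whose axes are the flange's). Camera axes: x right, y up, looking along -z (the intrinsics and any distortion apply to the point x, -y, -z); pixel columns grow to the right and rows downward; lengths in m; the calibration is good to about 2 mm. A picture is of the moment at which its call begins: read the wrist's pose just before it.
- env.hand_in(): hands the job in, once; it reports no verdict.
Trained networks look in a picture, given as the dict that the camera call returned (one of the last four; its "shot" number tells which), for a name from the list of things; names that differ only in an ending like _2 or _b are one class to them, and where a whole thing is asked for, a point or a joint stands for the part that bears it (a point fixed in the world has none). Each returns a list of dicts, best first, with "p" (0 to 1); they miss things now and then, are a little off and sometimes report something else, mostly with a low value. They report only what shows in the picture. A call takes as long as a camera call. They do not tell look-alikes from the thing itself.
- env.boxes_of(picture, label): "location" ([x, y, z] in m, in world coordinates, good to about 4 mm: the middle of the surface that is visible of it).
- env.outline_of(picture, label): "mask" (420x560 bool, what is visible of it).
- env.tip_of(picture, label): "location" ([x, y, z] in m, in world coordinates, good to about 4 mm: a listed point, or the origin of a listed thing).
The state is a dict: "clock": time; "joint_positions": joint angles; "joint_velocities": joint speeds; "tau": joint torques, N m; "tool_pos": TCP position; "eef_rot": TCP orientation; "ft_force": force on the tool from outside, world axes, zero at the start; "ft_torque": the same for the moment, N m; "width": opening from 0.0 (shut) to 1.0 (fully open).
Only numpy, scipy, OpenCV 4.12 (cv2) and the standard library are available. Lean on these libraries where they do the work, as an engineer would, in place of code of your own. Each camera call takes 0.05 s, during which the arm holds its last target. There are 200 camera calls.

### The job

The temperature checks are done, so pack the kit away: lay the white probe meter and the yellow pistol thermometer in their own cut-outs in the foam of the open case and press each one down until it is fully home. Then close the lid completely. Leave the small square thermometer in its pocket and do not push the meal tubs or the wipes canister about.

Things in the scene. Friction and masses are not known exactly. Their poses are not given: they have to be found in the camera images.
- case: Grey instrument case, fixed, 250 (x) by 190 mm (y), lined with charcoal foam; pocket floors light blue. Origin: centre of underside, z up. Foam top 46 mm, base rim 52 mm above the origin. Lid hinged along the +y long side; folded carry handle sticks out 15 mm on the -y side, below 32 mm. Pockets in order of case x: meter, pistol, square thermometer. A seated item's axes coincide with the case's.
- meter: White probe meter with blue-framed display, lying face up. 150 mm long (its y), 30 mm thick; the display head (+y end) is 62 mm wide (x), 60 mm long, the handle (y -75 to +15 mm) 46 mm wide. Origin: centre of the underside, midway along the length; z up through the display. 0.15 to 0.3 kg, balanced near its middle.
- pistol: Yellow pistol-shaped infrared thermometer on its side. Barrel 150 mm long (its y, black lens end +y), 42 mm wide (x), 36 mm thick. Black handle 34 mm wide, 33 mm high leaves the +x side at y -23 to -57 mm, leans 11 deg rearwards, reaches x +97 mm. Origin: centre of the barrel's underside, z up. 0.15 to 0.3 kg; centre of mass near x +12, y -11 mm. Handle needs its own push to go home.
- meter_pocket (a point): Where the meter's origin lies when fully home, on the pocket floor 22 mm below the foam top (meter then 8 mm proud). Axes as the case; display head towards case +y. Pocket 3 mm oversize all round; sloping springy foam lips guide and grip the item: 5 to 15 N straight down press it home.
- pistol_pocket (a point): Where the pistol's origin lies when fully home, on the pocket floor 28 mm below the foam top (barrel then 8 mm proud). Axes as the case; lens end towards case +y, handle towards +x. Pocket 3 mm oversize all round; sloping springy foam lips guide and grip the item: 5 to 15 N straight down press it home.
- meter_hollow (a point): Middle of the meter's grip when seated (handle, meter y -8 mm), at foam-top height. Finger hollows 15 mm deep, 40 mm along case y, lie on both sides of the handle here, across case x, reaching 28 mm out on the -x side and through to the pistol's barrel, 26 mm, on the +x side.
- pistol_hollow (a point): Middle of the pistol's grip when seated (barrel, pistol y +8 mm), at foam-top height. Finger hollows 15 mm deep, 40 mm along case y, lie on both sides of the barrel here, across case x, reaching 28 mm out on the +x side and through to the meter pocket on the -x side.
- lid (a joint): Angle of the case lid (rad): 0 closed, 1.65 to 1.95 at the start (standing open, leaning outwards past upright), limit 2.0. It turns about the line along case x through point hinge_mid. Stiff hinge: the lid stays where it is left; about 1 to 5 N at its edge moves it.
- hinge_mid (a point): Middle of the lid's hinge line: case y +95 mm, 52 mm above the table. Axes as the case.
- lid_edge (a point): Middle of the lid's free edge, on its outer face: 190 mm from the hinge line along the lid and 28 mm from it square to the lid, on the outer side. Axes turn with the lid. The lid is a tray 28 mm deep and 250 mm wide along the hinge, lined with foam that clears seated items by 5 mm.
- dial: Small square white fridge thermometer, 54 x 54 x 20 mm with a round blue-rimmed face, already lying in its own pocket of the case; origin at the centre of its underside. Leave it there.
- tub_a: Round lidded meal tub, 110 mm across the lid, 99 mm tall, beyond the loose items; origin at the centre of its underside. Bystander.
- tub_b: Second tub, the same, to the left of the robot. Bystander.
- tub_c: Third tub, the same. Bystander.
- wipes: Green canister of wipes, 84 mm across, 150 mm tall, to the left of the case; origin at the centre of its underside. Bystander.
Not all that is in view belongs to the job. Of the things that look like the meter, take the one that is farthest to the robot's right at the start.

How it is judged:
By the outcome, as a careful person would: the job done as asked, in the order asked, and still so for the second after the job is handed in, with the robot touching nothing.
It also fails if it takes over 72 s, if anything falls off the work surface, if the arm or the gripper's body presses on something with over 40 N, if the wrist force passes 120 N, or if a joint passes its speed limit or range.

## Working session

There is one attempt and no reset: what is moved stays moved. The work goes in short steps, Python scripts to look and compute and a shell command to move; the robot and the scene stay as the last step left them, time stands still between calls to the robot, and variables do not carry over. Pictures are saved under pics/ and viewed, about 8 in all and at most 12, crops included, and the job is handed in when it is done.

```bash
ls; mkdir -p pics; cat > h.py <<'E'
from bench import env
import numpy as np, cv2
from scipy.spatial.transform import Rotation as R
def shot(n):
    s=env.sense(); p=env.read_camera(n)
    if 'cam_to_world' in p: M=np.array(p['cam_to_world'])
    else:
        T=np.eye(4);T[:3,:3]=R.from_rotvec(s['eef_rot']).as_matrix();T[:3,3]=s['tool_pos']
        M=T@np.array(p['tool_from_camera'])
    p['M']=M
    return p
def cloud(p):
    z=p['range_z'];v,u=np.mgrid[0:z.shape[0],0:z.shape[1]]
    P=np.stack([(u-p['cx'])/p['fx']*z,-(v-p['cy'])/p['fy']*z,-z],-1)
    W=P@p['M'][:3,:3].T+p['M'][:3,3]
    W[z==0]=np.nan
    return W
def proj(p,X):
    c=np.linalg.inv(p['M'])@np.append(X,1)
    return p['cx']+p['fx']*c[0]/-c[2],p['cy']+p['fy']*c[1]/c[2]
def st():
    s=env.sense();print({k:np.round(s[k],4).tolist() for k in('clock','tool_pos','eef_rot','ft_force','width','joint_positions')})
E
cat > a.py <<'E'
from h import *
st()
for n in('scene','side'):
    p=shot(n);cv2.imwrite(f'pics/{n}0.png',p['color'])
    print(n,[k for k in p if k not in('color','range_z')])
    for l in('meter','pistol','case','dial','tub_a','wipes','lid'):
        print(l,'box',[(round(d['p'],2),np.round(d['location'],3).tolist(),np.round(proj(p,d['location'])).tolist()) for d in env.boxes_of(p,l)])
    for l in('meter','pistol','case','meter_pocket','pistol_pocket','meter_hollow','pistol_hollow','hinge_mid','lid_edge','dial'):
        print(l,'tip',[(round(d['p'],2),np.round(d['location'],3).tolist(),np.round(proj(p,d['location'])).tolist()) for d in env.tip_of(p,l)])
E
python3 a.py
```

```text
pics
{'clock': 0.0, 'tool_pos': [0.6495, -0.0, 0.303], 'eef_rot': [-2.2206, -2.2207, 0.0021], 'ft_force': [0.4349, -0.2823, 0.0501], 'width': 1.0034, 'joint_positions': [-0.0662, 0.5372, -0.0044, 1.5389, 0.0026, 1.0673, -0.0712]}
scene ['fx', 'fy', 'cx', 'cy', 'cam_to_world', 'shot', 'M']
meter box [(0.9, [0.552, -0.154, 0.029], [219.0, 215.0]), (0.86, [0.841, 0.178, 0.027], [329.0, 317.0])]
pistol box [(0.68, [0.555, 0.222, 0.046], [358.0, 226.0]), (0.55, [0.534, -0.433, 0.032], [127.0, 199.0])]
case box [(0.85, [0.556, 0.223, 0.044], [358.0, 227.0])]
dial box [(0.58, [0.622, 0.206, 0.048], [350.0, 242.0]), (0.34, [0.346, 0.46, 0.101], [450.0, 173.0])]
tub_a box [(0.91, [0.814, -0.058, 0.096], [223.0, 272.0]), (0.82, [0.771, -0.245, 0.098], [149.0, 247.0]), (0.56, [0.26, 0.345, 0.096], [406.0, 154.0]), (0.32, [0.557, 0.279, 0.16], [386.0, 194.0])]
wipes box [(0.69, [0.346, 0.46, 0.098], [450.0, 173.0])]
lid box [(0.94, [0.559, 0.281, 0.16], [387.0, 194.0])]
meter tip [(0.62, [0.539, -0.164, -0.001], [217.0, 220.0])]
pistol tip [(0.68, [0.793, -0.062, -0.002], [227.0, 294.0]), (0.56,
[... 1661 characters left out ...]
[387.0, 313.0])]
case tip [(0.79, [0.542, 0.146, 0.003], [264.0, 217.0])]
meter_pocket tip [(0.79, [0.477, 0.14, 0.025], [248.0, 218.0])]
pistol_pocket tip [(0.96, [0.548, 0.151, 0.019], [264.0, 212.0])]
meter_hollow tip [(0.69, [0.514, 0.315, 0.224], [225.0, 140.0]), (0.64, [0.484, 0.133, 0.048], [251.0, 212.0])]
pistol_hollow tip [(0.72, [0.792, -0.064, 0.0], [364.0, 220.0]), (0.59, [0.548, 0.16, 0.045], [262.0, 204.0])]
hinge_mid tip [(0.67, [0.523, 0.242, 0.052], [242.0, 195.0])]
lid_edge tip [(0.81, [0.518, 0.314, 0.229], [226.0, 139.0]), (0.58, [0.477, 0.139, 0.025], [248.0, 218.0])]
dial tip [(0.71, [0.614, 0.208, 0.032], [270.0, 196.0]), (0.21, [0.515, 0.313, 0.227], [225.0, 139.0])]
```

View pics/scene0.png

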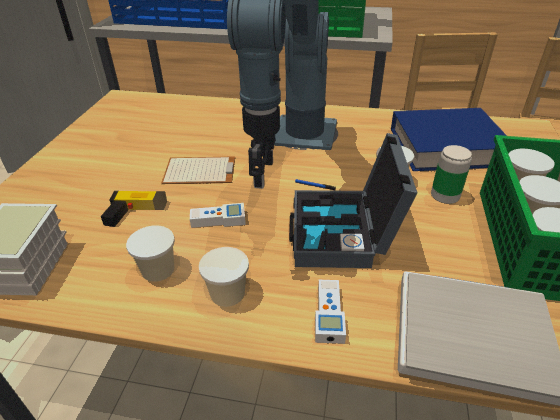

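View pics/side0.png

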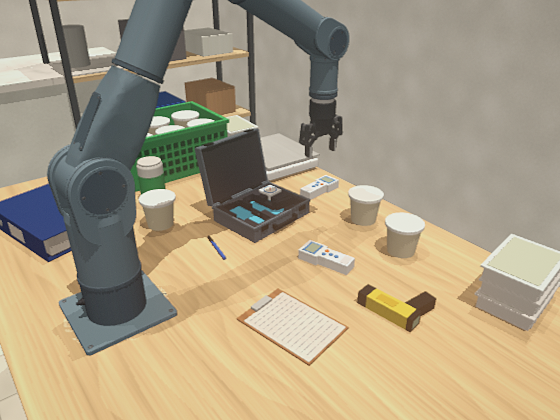

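Scene picture: meter look-alikes are at about (219,215) → world (0.54,-0.165) and at (330,317) → (0.81,0.18). The scene camera faces the robot, so the robot's right is -y, and the one at (219,215) is the right choice. The pistol is at (139,203), with its handle towards +x and its lens end towards +y. The case is at (333,228), with its lid standing on the +y side. The tubs are at (152,250), (224,275) and behind the lid. The small white label books are distractors.

```bash
cat > b.py <<'E'
from h import *
acc={}
for n in('scene','side'):
    p=shot(n);W=cloud(p)
    for l,c,zz in(('meter',(.54,-.165),(.022,.04)),('pistol',(.51,-.42),(.026,.045))):
        for d in env.outline_of(p,l):
            q=W[d['mask']];q=q[~np.isnan(q[:,0])];m=np.median(q,0)
            if np.hypot(*(m[:2]-c))>.08: continue
            t=q[(q[:,2]>zz[0])&(q[:,2]<zz[1])]
            r=cv2.minAreaRect(t[:,:2].astype(np.float32)*1000)
            print(n,l,d['p'],len(t),np.round(np.median(t,0),4),r)
            if l=='meter' and n=='scene': print('crop',proj(p,m))
            acc.setdefault(l,[]).append(t)
            break
    # lid angle
    for d in env.outline_of(p,'lid')[:1]:
        q=W[d['mask']];q=q[~np.isnan(q[:,0])]
        print('lid z max',np.percentile(q[:,2],[50,99]),q[np.argsort(-q[:,2])[:50]].mean(0))
        m=q.mean(0);u=np.linalg.svd(q[::5]-m)[2];print('normal',u[2],m)
    if n=='scene':
        c=p['color'][180:260,80:280];cv2.imwrite('pics/crop1.png',cv2.resize(c,None,fx=4,fy=4,interpolation=3))
for l in acc:
    t=np.vstack(acc[l]);r=cv2.minAreaRect(t[:,:2].astype(np.float32)*1000);print(l,r)
E
python3 b.py
```

```text
scene pistol 0.9 841 [ 0.5265 -0.4339  0.0341] ((549.57666015625, -404.03497314453125), (123.9873046875, 154.0245361328125), 10.346892356872559)
lid z max [0.15937086 0.2409368 ] [0.5477137  0.29375042 0.24185313]
normal [-0.12358882  0.96839086 -0.21666782] [0.54455973 0.28316397 0.15488719]
side meter 0.91 742 [ 0.5332 -0.1622  0.0325] ((537.0420532226562, -163.21990966796875), (66.41908264160156, 152.4539794921875), 18.703109741210938)
side pistol 0.79 1296 [ 0.516  -0.4382  0.0369] ((548.662109375, -404.3591003417969), (124.51001739501953, 152.1833953857422), 8.671403884887695)
lid z max [0.1524724  0.24233176] [0.50681688 0.28644284 0.24418189]
normal [-0.51137667  0.85628943  0.07254185] [0.51117577 0.27426304 0.15147619]
pistol ((549.4334716796875, -404.3353271484375), (126.22913360595703, 152.88108825683594), 9.158838272094727)
meter ((537.0420532226562, -163.21990966796875), (66.41908264160156, 152.4539794921875), 18.703109741210938)
```

View pics/crop1.png

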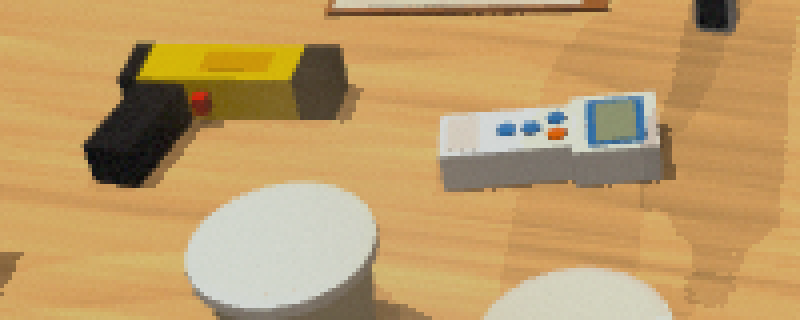

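The crop shows the chosen meter with its head towards +y (display at crop (617,120)). The pistol's barrel runs along +y, with the lens end at the right and the black handle towards +x. I'm going above the meter.

```bash
python3 -m handwheel '{"dr":[[0,0,-4],[0,0,-8],[0,0,-12],[0,0,-16],[0,0,-18.7],[0,0,-18.7],[0,0,-18.7],[0,0,-18.7]],"xyz":[[-3,-2,1.5],[-6,-4,3],[-9.5,-6,5],[-13,-8.5,7],[-16,-10.5,9],[-17.1,-11,10],[-17.1,-11,10],[-17.1,-11,10]],"hand":[8.54,8.54,8.54,8.54,8.54,8.54,8.54,8.54]}' 30
cat > c.py <<'E'
import sys
from h import *
# usage: c.py label cx cy zlo zhi
st()
l=sys.argv[1];cx,cy,z0,z1=map(float,sys.argv[2:6])
p=shot('wrist');W=cloud(p);cv2.imwrite(f'pics/{sys.argv[6]}.png',p['color'])
for d in env.tip_of(p,l)[:3]: print('tip',round(d['p'],2),np.round(d['location'],4))
for d in env.outline_of(p,l)[:2]:
    q=W[d['mask']];q=q[~np.isnan(q[:,0])]
    t=q[(q[:,2]>z0)&(q[:,2]<z1)]
    print(d['p'],len(t),np.percentile(t[:,2],[5,50,95]),cv2.minAreaRect(t[:,:2].astype(np.float32)*1000))
E
python3 c.py meter 0 0 .022 .04 w1
```

```text
clock: 2.87
tool_pos: [0.5391, -0.1723, 0.2033]
eef_rot: [-1.834, -2.549, 0.001]
ft_force: [1.1, 0.2, 0.2]
width: 0.999
{'clock': 2.8667, 'tool_pos': [0.5391, -0.1723, 0.2033], 'eef_rot': [-1.8343, -2.549, 0.0013], 'ft_force': [1.1247, 0.2405, 0.1891], 'width': 0.9986, 'joint_positions': [0.2715, 0.5255, -0.055, 1.8401, 0.0397, 0.7785, 0.5189]}
tip 0.64 [ 5.391e-01 -1.673e-01 -2.000e-04]
0.76 11657 [0.02772433 0.02898224 0.03036931] ((538.1419677734375, -165.69888305664062), (62.17913055419922, 150.47845458984375), 17.94094467163086)
```

```bash
python3 -m handwheel '{"dr":[[0,0,0.6],[0,0,0.6],[0,0,0.6],[0,0,0.6],[0,0,0.6],[0,0,0.6],[0,0,0.6],[0,0,0.6],[0,0,0.6],[0,0,0.6]],"xyz":[[-0.1,0.1,3.5],[-0.1,0.1,7],[-0.1,0.1,10],[-0.1,0.1,12],[-0.1,0.1,12],[-0.1,0.1,12],[-0.1,0.1,12],[-0.1,0.1,12],[-0.1,0.1,12],[-0.1,0.1,12]],"hand":[8.54,8.54,8.54,8.54,8.54,3,3,3,3,3]}' 60
python3 -m handwheel '{"dr":[[0,0,0],[0,0,0],[0,0,0],[0,0,0],[0,0,0],[0,0,0],[0,0,0]],"xyz":[[0,0,0],[0,0,0],[0,0,-3],[0,0,-7],[0,0,-11],[0,0,-12],[0,0,-12]],"hand":[3,3,3,3,3,3,3]}'
```

```text
clock: 3.85
tool_pos: [0.5427, -0.1718, 0.0861]
eef_rot: [1.842, 2.541, 0.002]
ft_force: [-1.4, 0.8, 7.3]
width: 0.52
clock: 4.43
tool_pos: [0.5436, -0.1723, 0.2084]
eef_rot: [1.84, 2.536, 0.005]
ft_force: [0.4, 0.1, -2.4]
width: 0.516
```

```bash
cat > d.py <<'E'
from h import *
# case pose: fuse tips over scene+side
obs={}
for n in('scene','side'):
    p=shot(n)
    for l,g in(('case',(.545,.149)),('meter_pocket',(.477,.139)),('pistol_pocket',(.548,.151)),('hinge_mid',(.525,.243)),('dial',(.615,.206)),('meter_hollow',(.484,.133)),('pistol_hollow',(.548,.16))):
        for d in env.tip_of(p,l):
            if np.hypot(*(np.array(d['location'][:2])-g))<.02: obs.setdefault(l,[]).append(d['location'])
for l in obs: print(l,np.round(np.mean(obs[l],0),4),len(obs[l]))
st()
E
python3 d.py
```

```text
case [0.5451 0.1505 0.0056] 3
meter_pocket [0.478 0.139 0.026] 2
pistol_pocket [0.5494 0.1478 0.0203] 2
hinge_mid [0.5262 0.2436 0.0542] 2
dial [0.6159 0.2066 0.032 ] 2
meter_hollow [0.4806 0.1339 0.0454] 2
pistol_hollow [0.5488 0.1609 0.0462] 2
{'clock': 5.2333, 'tool_pos': [0.5413, -0.1716, 0.2039], 'eef_rot': [1.8443, 2.5433, -0.0], 'ft_force': [-0.4818, 0.3595, -2.0086], 'width': 0.5211, 'joint_positions': [0.2687, 0.5269, -0.0538, 1.8358, 0.0385, 0.7799, 0.5108]}
```

```bash
python3 -m handwheel '{"dr":[[0,0,0],[0,0,1],[0,0,2],[0,0,3],[0,0,4],[0,0,5],[0,0,6],[0,0,6.6],[0,0,6.6],[0,0,6.6],[0,0,6.6],[0,0,6.6]],"xyz":[[2,0,-2],[5.5,0.5,-4],[9,1,-6],[12.5,1.5,-7.6],[16,2,-7.6],[19.5,2.5,-7.6],[23,3,-7.6],[26.5,3.5,-7.6],[29.5,3.8,-7.6],[30.6,3.8,-7.6],[30.6,3.8,-7.6],[30.6,3.8,-7.6]],"hand":[3,3,3,3,3,3,3,3,3,3,3,3]}'
cat > e.py <<'E'
from h import *
st()
p=shot('wrist');print(np.round(p['tool_from_camera'],3).tolist())
W=cloud(p);cv2.imwrite('pics/w2.png',p['color']);np.save('w2.npy',W)
for l in('case','meter_pocket','pistol_pocket','hinge_mid','dial','meter','meter_hollow','pistol_hollow'):
    print(l,[(round(d['p'],2),np.round(d['location'],4).tolist()) for d in env.tip_of(p,l)[:2]])
E
python3 e.py
```

```text
clock: 6.23
tool_pos: [0.4822, 0.1309, 0.2799]
eef_rot: [1.986, 2.434, -0.001]
ft_force: [0.2, -1.0, -1.6]
width: 0.523
{'clock': 6.2333, 'tool_pos': [0.4822, 0.1309, 0.2799], 'eef_rot': [1.986, 2.4337, -0.0006], 'ft_force': [0.191, -1.0466, -1.6155], 'width': 0.523, 'joint_positions': [-0.2335, 0.3183, -0.1467, 1.9462, 0.06, 0.8813, -0.2092]}
[[0.0, 0.948, 0.32, 0.082], [1.0, -0.0, 0.0, -0.0], [0.0, 0.32, -0.948, -0.069], [0.0, 0.0, 0.0, 1.0]]
case []
meter_pocket []
pistol_pocket [(0.9, [0.5486, 0.1506, 0.0155]), (0.61, [0.5508, 0.159, 0.0479])]
hinge_mid [(0.59, [0.5294, 0.2432, 0.0522]), (0.27, [0.5504, 0.1611, 0.0467])]
dial [(0.58, [0.6137, 0.2038, 0.0341])]
meter [(0.84, [0.4822, 0.1367, 0.1963])]
meter_hollow []
pistol_hollow [(0.97, [0.5507, 0.1591, 0.0457])]
```

View pics/w2.png

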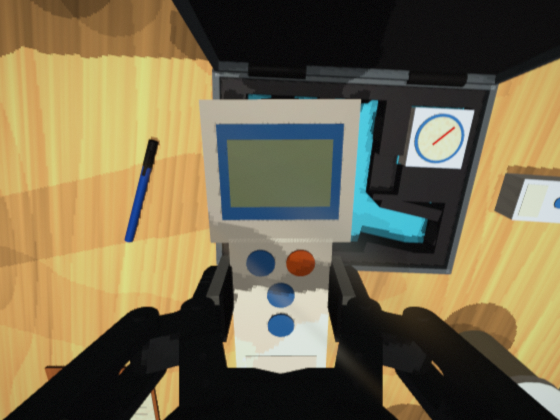

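The wrist view shows the meter held straight. The case is beneath it: hinge line at about (220,73)–(495,85), front rim at about (340,268)–(450,272), square thermometer at (440,138), pistol pocket in blue at (370,200). Next I'll fit the case's yaw from the rim points.

```bash
cat > f.py <<'E'
from h import *
Ws=[('wrist',np.load('w2.npy'))]+[(n,cloud(shot(n))) for n in('scene','side')]
c=np.array([.5455,.150]);a=np.radians(11.5)
A=[]
for n,W in Ws:
    q=W.reshape(-1,3);q=q[~np.isnan(q[:,0])]
    q=q[(q[:,2]>.0485)&(q[:,2]<.058)]
    d=q[:,:2]-c; u=d@[np.cos(a),np.sin(a)];v=d@[-np.sin(a),np.cos(a)]
    k=(abs(u)<.14)&(v>-.105)&(v<.085)
    uv=np.c_[u,v][k]*1000
    print(n,k.sum(),'z',np.median(q[k][:,2]))
    # edge profiles: outermost points by bins
    for nm,i,s in(('left',0,-1),('right',0,1),('front',1,-1)):
        o=1-i;pts=[]
        for b in np.arange(-110 if o==0 else -80,110 if o==0 else 80,10):
            m=uv[(uv[:,o]>b)&(uv[:,o]<b+10)]
            if len(m)<4: continue
            e=np.percentile(s*m[:,i],97)*s
            lim=125 if i==0 else 95
            if abs(abs(e)-lim)<12: pts.append((b+5,e))
        if len(pts)>4:
            pts=np.array(pts);f=np.polyfit(pts[:,0],pts[:,1],1);r=pts[:,1]-np.polyval(f,pts[:,0]);g=abs(r)<3
            f=np.polyfit(pts[g,0],pts[g,1],1)
            print(' ',nm,len(pts),g.sum(),'slope deg',np.degrees(np.arctan(f[0])).round(2),'offset',f[1].round(1))
E
python3 f.py
```

```text
wrist 5546 z 0.050834814036927356Traceback (most recent call last):
  File "f.py", line 23, in <module>
    f=np.polyfit(pts[g,0],pts[g,1],1)
    raise TypeError("expected non-empty vector for x")
TypeError: expected non-empty vector for x
```

```bash
sed -i 's/g=abs(r)<3/g=abs(r)<max(3,np.median(abs(r))*1.5)/' f.py; python3 f.py
```

```text
wrist 5546 z 0.050834814036927356
  left 10 7 slope deg 2.2 offset 116.9
  right 16 16 slope deg 1.81 offset 123.2
  front 11 10 slope deg -0.21 offset -97.6
scene 891 z 0.05153672239820628
  left 16 15 slope deg 6.18 offset -128.2
  right 16 16 slope deg 2.43 offset 125.8
  front 21 21 slope deg -2.47 offset -93.9
side 987 z 0.051613142005137225
  left 16 16 slope deg 2.95 offset -131.5
  right 16 16 slope deg 2.12 offset 120.1
  front 22 20 slope deg -1.91 offset -95.4
```

```bash
python3 -m handwheel '{"dr":[[0,0,1],[0,0,2.1],[0,0,2.1],[0,0,2.1],[0,0,2.1],[0,0,2.1]],"xyz":[[0,3,0],[0,6.5,0],[0,10,0],[0,12,0],[0,12,0],[0,12,0]],"hand":[3,3,3,3,3,3]}'
cat > g.py <<'E'
from h import *
st()
p=shot('wrist');W=cloud(p);cv2.imwrite('pics/w3.png',p['color']);np.save('w3.npy',W);np.save('w3c.npy',p['color'])
for l in('case','meter_pocket','pistol_pocket','hinge_mid','dial','meter','meter_hollow'):
    print(l,[(round(d['p'],2),np.round(d['location'],4).tolist()) for d in env.tip_of(p,l)[:2]])
h=cv2.cvtColor(p['color'],cv2.COLOR_BGR2HSV)
blue=(h[...,0]>85)&(h[...,0]<105)&(h[...,1]>100)
for nm,z0,z1 in(('meterfloor',.018,.030),('pistolfloor',.010,.0215)):
    k=blue&(W[...,2]>z0)&(W[...,2]<z1)
    n,lab,s,c=cv2.connectedComponentsWithStats(k.astype(np.uint8))
    for i in range(1,n):
        if s[i,4]<300: continue
        q=W[lab==i];print(nm,s[i],np.median(q[:,2]).round(4),cv2.minAreaRect(q[:,:2].astype(np.float32)*1000))
E
python3 g.py
```

```text
clock: 7.38
tool_pos: [0.6002, 0.155, 0.2792]
eef_rot: [-2.032, -2.395, 0.001]
ft_force: [-0.2, -0.0, -2.7]
width: 0.521
{'clock': 7.3833, 'tool_pos': [0.6002, 0.155, 0.2792], 'eef_rot': [-2.0318, -2.3954, 0.001], 'ft_force': [-0.2085, -0.0399, -2.7389], 'width': 0.5212, 'joint_positions': [-0.2417, 0.5147, -0.1164, 1.6395, 0.0682, 0.9922, -0.2166]}
case []
meter_pocket [(0.65, [0.4838, 0.1394, 0.0269]), (0.45, [0.5305, 0.2444, 0.052])]
pistol_pocket []
hinge_mid [(0.83, [0.5301, 0.2394, 0.0514])]
dial [(0.22, [0.5325, 0.2415, 0.0544])]
meter [(0.86, [0.8096, 0.1762, -0.002]), (0.72, [0.5995, 0.1586, 0.1933])]
meter_hollow [(0.75, [0.4768, 0.1354, 0.0454])]
meterfloor [ 122  100   74  146 7550] 0.0229 ((478.4058837890625, 139.15097045898438), (68.29232788085938, 155.9847869873047), 9.400925636291504)
```

View pics/w3.png

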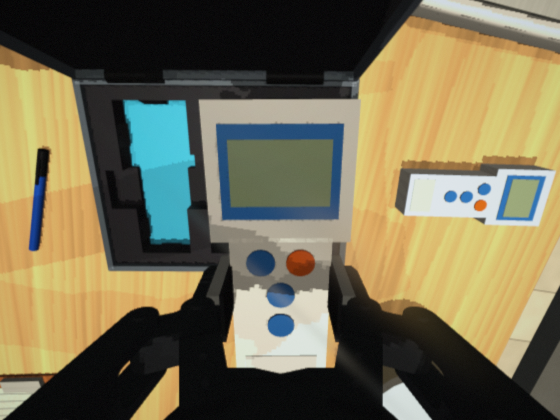

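The view shows the empty meter pocket at about (155,172), head recess at the top towards the hinge. The blue floor fits 68 x 156 mm, as it should (62+6 x 150+6). Next I'll measure how the meter sits in the hand.

```bash
python3 - <<'E'
from h import *
s=env.sense();T=R.from_rotvec(s['eef_rot']).as_matrix();t=np.array(s['tool_pos'])
W=np.load('w3.npy').reshape(-1,3);q=(W-t)@T;q=q[~np.isnan(q[:,0])]*1000
k=(q[:,0]>24)&(q[:,0]<100)&(abs(q[:,1])<45)&(q[:,2]>45)&(q[:,2]<70)
q=q[k];print(k.sum(),'toolz',np.percentile(q[:,2],[5,50,95]))
print(cv2.minAreaRect(q[:,:2].astype(np.float32)),q.min(0),q.max(0),np.percentile(q,[1,99],axis=0))
yaw=np.radians(9.4);P=np.array([.4784,.1392])
print('tool yaw',np.degrees(np.arctan2(T[1,1],T[0,1])),T[:,2])
for gx in(8,): 
    tgt=P-np.array([-np.sin(yaw),np.cos(yaw)])*gx/1000;print('tgt',tgt,'d tool',T.T@np.append(tgt-t[:2],0)*100)
E
```

```text
21128 toolz [56.61210124 57.84185193 59.09812294]
((53.35610580444336, 0.13954544067382812), (58.70993423461914, 62.60273742675781), 0.0007438308675773442) [ 24.00080377 -31.16159397  54.70104625] [82.7111694  31.44075122 69.88440658] [[ 24.73532345 -30.1892513   56.1586696 ]
 [ 81.90280018  30.60801539  59.5909046 ]]
tool yaw 9.409363254798075 [ 1.20051623e-04 -6.12208761e-05 -9.99999991e-01]
tgt [0.47970661 0.13130742] d tool [-3.66512619e-01 -1.22038083e+01 -1.29389927e-03]
```

```bash
python3 -m handwheel '{"dr":[[0,0,0],[0,0,0],[0,0,0],[0,0,0],[0,0,0],[0,0,0],[0,0,0],[0,0,0],[0,0,0],[0,0,0]],"xyz":[[-0.3,-3,0],[-0.3,-6.5,0],[-0.3,-10,0],[-0.3,-12.2,2],[-0.3,-12.2,5],[-0.3,-12.2,8.5],[-0.3,-12.2,12],[-0.3,-12.2,13.2],[-0.3,-12.2,13.2],[-0.3,-12.2,13.2]],"hand":[3,3,3,3,3,3,3,3,3,3]}'
python3 -c "
from h import *
st()
t=env.sense()['tool_pos'];T=R.from_rotvec(env.sense()['eef_rot']).as_matrix();print(T.T@(np.array([.4796,.1318,.111])-t)*100)"
```

```text
clock: 8.62
tool_pos: [0.48, 0.1321, 0.148]
eef_rot: [-2.032, -2.396, 0.001]
ft_force: [-0.1, -0.6, -1.9]
width: 0.519
{'clock': 8.6167, 'tool_pos': [0.48, 0.1321, 0.148], 'eef_rot': [-2.0316, -2.3959, 0.0008], 'ft_force': [-0.1142, -0.582, -1.9486], 'width': 0.5187, 'joint_positions': [-0.2647, 0.5284, -0.1174, 2.0346, 0.1071, 0.5849, -0.2915]}
[-0.02601221 -0.03922308  3.6956136 ]
```

```bash
python3 -m handwheel '{"dr":[[0,0,0],[0,0,0],[0,0,0],[0,0,0],[0,0,0],[0,0,0],[0,0,0]],"xyz":[[0,0,1],[0,0,1.7],[0,0,2.2],[0,0,2.7],[0,0,3.2],[0,0,3.6],[0,0,3.6]],"hand":[3,3,3,3,3,3,3]}'; python3 -c "
from h import *
st()"
```

```text
clock: 9.2
tool_pos: [0.48, 0.1322, 0.1113]
eef_rot: [-2.032, -2.395, -0.0]
ft_force: [0.9, 1.1, -5.7]
width: 0.519
{'clock': 9.2, 'tool_pos': [0.48, 0.1322, 0.1113], 'eef_rot': [-2.0322, -2.3955, -0.0001], 'ft_force': [0.8784, 1.1126, -5.6659], 'width': 0.5192, 'joint_positions': [-0.2751, 0.5976, -0.1049, 2.0434, 0.1214, 0.5063, -0.3044]}
```

```bash
python3 -m handwheel '{"dr":[[0,0,0],[0,0,0],[0,0,0]],"xyz":[[0,0,0.1],[0,0,0.2],[0,0,0.2]],"hand":[3,3,3]}'; python3 -c "
from h import *
st()"
```

```text
clock: 9.45
tool_pos: [0.4802, 0.1322, 0.1101]
eef_rot: [2.032, 2.396, 0.001]
ft_force: [-0.2, 0.2, 0.2]
width: 0.522
{'clock': 9.45, 'tool_pos': [0.4802, 0.1322, 0.1101], 'eef_rot': [2.0319, 2.3958, 0.0008], 'ft_force': [-0.1563, 0.2199, 0.2038], 'width': 0.5222, 'joint_positions': [-0.2756, 0.5999, -0.1044, 2.0435, 0.1221, 0.5034, -0.3049]}
```

```bash
python3 -m handwheel '{"dr":[[0,0,0],[0,0,0],[0,0,0],[0,0,0]],"xyz":[[0,0,0.1],[0,0,0.2],[0,0,0.3],[0,0,0.3]],"hand":[3,3,3,3]}'; python3 -c "
from h import *
st()"
```

```text
clock: 9.78
tool_pos: [0.4802, 0.1323, 0.1099]
eef_rot: [2.032, 2.395, 0.0]
ft_force: [-10.7, -1.8, 41.8]
width: 0.523
{'clock': 9.7833, 'tool_pos': [0.4802, 0.1323, 0.1099], 'eef_rot': [2.0317, 2.3954, 0.0001], 'ft_force': [-10.696, -1.7977, 41.7817], 'width': 0.5226, 'joint_positions': [-0.2764, 0.6003, -0.1038, 2.0435, 0.1228, 0.5032, -0.3059]}
```

```bash
python3 -m handwheel '{"dr":[[0,0,0],[0,0,0],[0,0,0],[0,0,0],[0,0,0],[0,0,0],[0,0,0],[0,0,0],[0,0,0],[0,0,0],[0,0,0]],"xyz":[[0,0,-0.2],[0,0,-0.3],[0,0,-0.3],[0,0,-0.3],[0,0,-0.3],[0,0,-1.5],[0,0,-4],[0,0,-8],[0,0,-12],[0,0,-16],[0,0,-16]],"hand":[5.9,5.9,5.9,5.9,5.9,5.9,5.9,8.5,8.5,8.5,8.5]}'; cat > k.py <<'E'
from h import *
import sys
st()
p=shot('wrist');W=cloud(p);cv2.imwrite(f'pics/{sys.argv[1]}.png',p['color'])
for d in env.outline_of(p,'meter')[:2]:
    q=W[d['mask']];q=q[~np.isnan(q[:,0])];t=q[(q[:,2]>.045)&(q[:,2]<.09)]
    if len(t)<100: continue
    print(d['p'],len(t),np.percentile(t[:,2],[5,50,95]).round(4),cv2.minAreaRect(t[:,:2].astype(np.float32)*1000))
    A=np.c_[t[:,:2]-[.478,.139],np.ones(len(t))];f=np.linalg.lstsq(A,t[:,2],rcond=None)[0];print('plane',f)
q=W.reshape(-1,3);a=np.radians(9.4);d=q[:,:2]-[.5435,.150];u=d@[np.cos(a),np.sin(a)];v=d@[-np.sin(a),np.cos(a)]
k=(abs(u)<.115)&(v<-.085)&(v>-.092);print('front rim z',np.nanmedian(q[k][:,2]))
E
python3 k.py w4
```

```text
clock: 10.7
tool_pos: [0.4835, 0.1333, 0.2738]
eef_rot: [2.028, 2.391, 0.016]
ft_force: [1.7, -0.3, 0.1]
width: 0.997
{'clock': 10.7, 'tool_pos': [0.4835, 0.1333, 0.2738], 'eef_rot': [2.0282, 2.391, 0.0159], 'ft_force': [1.688, -0.3449, 0.0675], 'width': 0.9966, 'joint_positions': [-0.2389, 0.3245, -0.1445, 1.955, 0.0619, 0.8543, -0.2522]}
0.81 8552 [0.0517 0.053  0.0544] ((478.91021728515625, 137.88504028320312), (62.06148147583008, 154.48963928222656), 9.292126655578613)
plane [-0.00126821  0.00236877  0.05300056]
front rim z 0.045160144107900035
```

```bash
python3 -m handwheel '{"dr":[[0,0,0],[0,0,0],[0,0,0],[0,0,0],[0,0,0],[0,0,0],[0,0,0],[0,0,0],[0,0,0],[0,0,0],[0,0,0],[0,0,0]],"xyz":[[-4,-0.4,0],[-8,-0.8,1],[-12,-1.2,2],[-16,-1.6,3],[-20,-2,4],[-24,-2.5,5],[-28,-3,6],[-32,-3.4,7],[-36,-3.8,7],[-40,-4.3,7],[-44,-4.7,7],[-48,-5.1,7]],"hand":[8.5,8.5,8.5,8.5,8.5,8.5,8.5,8.5,8.5,8.5,8.5,8.5]}'
python3 -m handwheel '{"dr":[[0,0,0],[0,0,0],[0,0,0],[0,0,0],[0,0,0]],"xyz":[[-3,-0.3,0],[-5.2,-0.5,0],[-5.2,-0.5,0],[-5.2,-0.5,0],[-5.2,-0.5,0]],"hand":[8.5,8.5,8.5,8.5,8.5]}'
cat > m.py <<'E'
from h import *
s=env.sense();st();T=R.from_rotvec(s['eef_rot']).as_matrix();t=np.array(s['tool_pos'])
p=shot('wrist');W=cloud(p);cv2.imwrite('pics/w5.png',p['color'])
for d in env.tip_of(p,'pistol')[:2]: print('tip',d['p'],d['location'])
q=W.reshape(-1,3);q=q[~np.isnan(q[:,0])];q=q[(abs(q[:,0]-.54)<.13)&(abs(q[:,1]+.41)<.13)]
b=q[(q[:,2]>.0345)&(q[:,2]<.045)];print(len(b),np.median(b[:,2]),cv2.minAreaRect(b[:,:2].astype(np.float32)*1000))
a=q[(q[:,2]>.026)&(q[:,2]<.045)];print(len(a),cv2.minAreaRect(a[:,:2].astype(np.float32)*1000))
r=cv2.minAreaRect(b[:,:2].astype(np.float32)*1000)
E
python3 m.py
```

```text
clock: 11.8
tool_pos: [0.5066, -0.3512, 0.1944]
eef_rot: [-2.029, -2.393, 0.001]
ft_force: [1.2, 0.4, 0.9]
width: 0.994
clock: 12.22
tool_pos: [0.5112, -0.4002, 0.195]
eef_rot: [-2.028, -2.394, -0.001]
ft_force: [1.0, 1.1, -0.5]
width: 0.998
{'clock': 12.2167, 'tool_pos': [0.5112, -0.4002, 0.195], 'eef_rot': [-2.0285, -2.3941, -0.0007], 'ft_force': [1.0038, 1.0799, -0.4997], 'width': 0.9976, 'joint_positions': [0.6009, 0.6596, -0.0082, 1.6165, 0.0055, 0.8692, 0.7559]}
tip 0.74 [0.5151, -0.4128, 0.0038]
6452 0.0350740611770512 ((512.5609741210938, -412.6924743652344), (42.33433532714844, 150.71873474121094), 8.906593322753906)
12146 ((551.1409912109375, -406.6721496582031), (120.46725463867188, 151.50692749023438), 8.902863502502441)
```

View pics/w5.png

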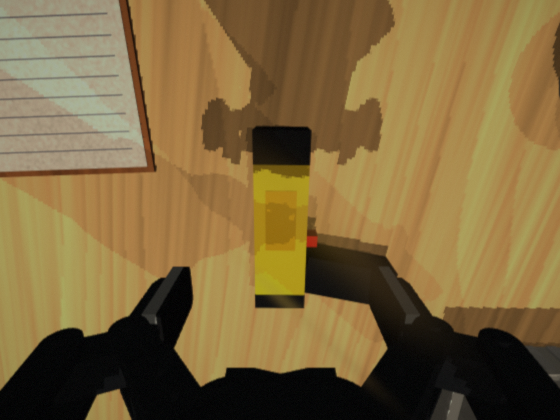

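The wrist view confirms the pistol: lens end at (282,145), handle at (345,270), and the barrel fits 42 x 151 mm. Grasping it at y +8.

```bash
python3 -m handwheel '{"dr":[[0,0,0.5],[0,0,0.5],[0,0,0.5],[0,0,0.5],[0,0,0.5],[0,0,0.5],[0,0,0.5],[0,0,0.5],[0,0,0.5],[0,0,0.5],[0,0,0.5]],"xyz":[[-0.45,0,3.5],[-0.45,0,7],[-0.45,0,9.5],[-0.45,0,10.7],[-0.45,0,10.7],[-0.45,0,10.7],[-0.45,0,10.7],[-0.45,0,10.7],[-0.45,0,10.7],[-0.45,0,10.7],[-0.45,0,10.7]],"hand":[8.5,8.5,8.5,8.5,8.5,3,3,3,3,3,3]}' 80
python3 -m handwheel '{"dr":[[0,0,0],[0,0,0],[0,0,0],[0,0,0],[0,0,0],[0,0,0]],"xyz":[[0,0,0],[0,0,-3],[0,0,-7],[0,0,-11],[0,0,-15],[0,0,-15]],"hand":[3,3,3,3,3,3]}'
```

```text
clock: 13.23
tool_pos: [0.5135, -0.4072, 0.0922]
eef_rot: [2.04, 2.384, 0.0]
ft_force: [-0.0, 0.3, 6.5]
width: 0.471
clock: 13.73
tool_pos: [0.5158, -0.4092, 0.2496]
eef_rot: [2.033, 2.375, 0.002]
ft_force: [1.6, -1.4, -1.7]
width: 0.468
```

```bash
python3 -m handwheel '{"dr":[[0,0,0],[0,0,0],[0,0,0],[0,0,0],[0,0,0],[0,0,0],[0,0,0],[0,0,0],[0,0,-0.5],[0,0,-0.5],[0,0,-0.5],[0,0,-0.5]],"xyz":[[3.6,1.6,-0.5],[7.2,3.2,-1],[10.8,4.8,-1.5],[14.4,6.4,-2],[18,8,-2.5],[21.6,9.6,-3],[25.2,11.2,-3.5],[28.8,12.8,-3.5],[32.4,14.4,-3.5],[36,16,-3.5],[39.6,17.6,-3.5],[43.2,19.2,-3.5]],"hand":[3,3,3,3,3,3,3,3,3,3,3,3]}'
python3 -m handwheel '{"dr":[[0,0,0],[0,0,0],[0,0,0],[0,0,0],[0,0,0],[0,0,0],[0,0,0]],"xyz":[[3.6,1.6,0],[7.2,3.2,0],[10.5,4.7,0],[12.2,5.3,0],[12.2,5.3,0],[12.2,5.3,0],[12.2,5.3,0]],"hand":[3,3,3,3,3,3,3]}'
cat > n.py <<'E'
from h import *
s=env.sense();st();T=R.from_rotvec(s['eef_rot']).as_matrix();t=np.array(s['tool_pos'])
p=shot('wrist');W=cloud(p);cv2.imwrite('pics/w6.png',p['color'])
h=cv2.cvtColor(p['color'],cv2.COLOR_BGR2HSV)
blue=(h[...,0]>85)&(h[...,0]<105)&(h[...,1]>100)
for l in('pistol_pocket','pistol_hollow'):print(l,[(round(d['p'],2),np.round(d['location'],4).tolist()) for d in env.tip_of(p,l)[:2]])
k=blue&(W[...,2]>.010)&(W[...,2]<.024)
n,lab,S,c=cv2.connectedComponentsWithStats(k.astype(np.uint8))
for i in range(1,n):
    if S[i,4]<200: continue
    q=W[lab==i];print('floor',S[i],np.median(q[:,2]).round(4),cv2.minAreaRect(q[:,:2].astype(np.float32)*1000))
    a=np.radians(9.4);d=(q[:,:2]-[.5485,.1503])*1000;u=d@[np.cos(a),np.sin(a)];v=d@[-np.sin(a),np.cos(a)]
    print(' u,v pct',np.percentile(u,[.5,2,98,99.5]),np.percentile(v,[.5,2,98,99.5]))
    b=v>-5; print(' barrel u for v>-5',np.percentile(u[b],[1,2,50,98,99]))
    b=v<0; print(' v range, barrel only',np.percentile(v[abs(u)<15],[1,99]))
q=((W.reshape(-1,3)-t)@T);q=q[~np.isnan(q[:,0])]*1000
k=(q[:,0]>10)&(q[:,0]<100)&(abs(q[:,1])<28)&(q[:,2]>35)&(q[:,2]<75);q=q[k]
print('held',len(q),np.percentile(q,[1,50,99],axis=0),cv2.minAreaRect(q[:,:2].astype(np.float32)))
print('yaw',np.degrees(np.arctan2(T[1,1],T[0,1])))
A=np.c_[q[:,:2],np.ones(len(q))];m=abs(q[:,2]-np.median(q[:,2]))<4;print('plane',np.linalg.lstsq(A[m],q[m,2],rcond=None)[0])
E
python3 n.py
```

```text
clock: 14.73
tool_pos: [0.6352, 0.0519, 0.2752]
eef_rot: [2.032, 2.396, 0.0]
ft_force: [1.1, -0.3, -2.0]
width: 0.474
clock: 15.32
tool_pos: [0.6676, 0.1774, 0.2747]
eef_rot: [2.033, 2.394, -0.002]
ft_force: [0.8, -0.5, -2.5]
width: 0.469
{'clock': 15.3167, 'tool_pos': [0.6676, 0.1774, 0.2747], 'eef_rot': [2.0329, 2.394, -0.0024], 'ft_force': [0.8187, -0.4674, -2.4867], 'width': 0.4689, 'joint_positions': [-0.2675, 0.6383, -0.0904, 1.4379, 0.0632, 1.0691, -0.2079]}
pistol_pocket [(0.86, [0.5505, 0.1513, 0.0186]), (0.18, [0.6163, 0.2037, 0.0328])]
pistol_hollow [(0.96, [0.5511, 0.1624, 0.0473])]
floor [ 136  113   97  141 6535] 0.0168 ((570.0022583007812, 152.99322509765625), (90.39927673339844, 155.49212646484375), 9.299932479858398)
 u,v pct [-23.06078071 -22.47308737  60.14539995  65.11151178] [-77.29210655 -74.40273685  72.07031211  74.93652237]
 barrel u for v>-5 [-22.56295531 -22.34318377  -2.57540861  18.86975721  20.26062457]
 v range, barrel only [-77.13917551  73.95131686]
held 14866 [[ 1.02102987e+01 -2.51408539e+01  3.80861621e+01]
 [ 4.16479887e+01  2.76900393e-02  5.72050458e+01]
 [ 6.99369339e+01  2.47932473e+01  6.89886530e+01]] ((40.109161376953125, -0.1744709014892578), (60.20893478393555, 53.401512145996094), 0.011488932184875011)
yaw 9.325184859969172
plane [-3.54979149e-03  1.06681424e-03  5.73847546e+01]
```

View pics/w6.png

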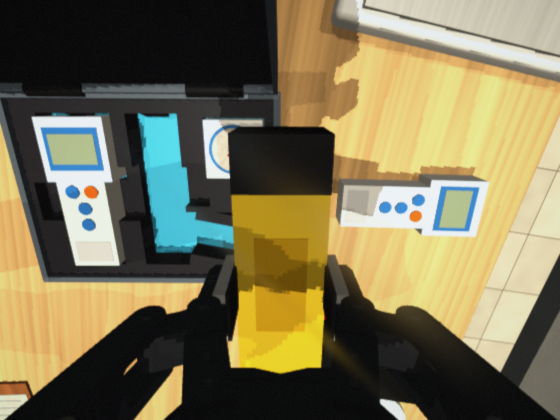

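The pistol is held straight, and its pocket is clear at about (165,200). The seated meter is at (80,190). Moving the pistol over its pocket.

```bash
python3 -m handwheel '{"dr":[[0,0,0],[0,0,0],[0,0,0],[0,0,0],[0,0,0],[0,0,0],[0,0,0],[0,0,0],[0,0,0],[0,0,0]],"xyz":[[-0.3,-3,0],[-0.3,-6.5,0],[-0.3,-10,0],[-0.3,-12.1,1],[-0.3,-12.1,4],[-0.3,-12.1,7.5],[-0.3,-12.1,10.5],[-0.3,-12.1,11.5],[-0.3,-12.1,11.5],[-0.3,-12.1,11.5]],"hand":[3,3,3,3,3,3,3,3,3,3]}'
python3 -c "
from h import *
st()
t=env.sense()['tool_pos'];T=R.from_rotvec(env.sense()['eef_rot']).as_matrix();print(T.T@(np.array([.5484,.1551,.111])-t)*100)"
```

```text
clock: 16.3
tool_pos: [0.5494, 0.156, 0.1607]
eef_rot: [2.033, 2.395, 0.001]
ft_force: [0.2, 0.2, -2.1]
width: 0.47
{'clock': 16.3, 'tool_pos': [0.5494, 0.156, 0.1607], 'eef_rot': [2.0327, 2.3947, 0.0006], 'ft_force': [0.1872, 0.2367, -2.0622], 'width': 0.4696, 'joint_positions': [-0.2804, 0.5986, -0.0999, 1.8448, 0.0875, 0.7018, -0.2666]}
[-0.07614654 -0.11260158  4.96799548]
```

```bash
python3 -m handwheel '{"dr":[[0,0,0],[0,0,0],[0,0,0],[0,0,0],[0,0,0],[0,0,0],[0,0,0],[0,0,0]],"xyz":[[-0.1,-0.1,1],[-0.1,-0.1,2],[-0.1,-0.1,2.8],[-0.1,-0.1,3.3],[-0.1,-0.1,3.8],[-0.1,-0.1,4.3],[-0.1,-0.1,4.7],[-0.1,-0.1,4.7]],"hand":[3,3,3,3,3,3,3,3]}'
```

```text
clock: 16.97
tool_pos: [0.5484, 0.1559, 0.1126]
eef_rot: [2.032, 2.396, 0.002]
ft_force: [1.0, 3.5, -5.1]
width: 0.467
```

```bash
python3 -m handwheel '{"dr":[[0,0,0],[0,0,0],[0,0,0],[0,0,0],[0,0,0]],"xyz":[[0,0,0.1],[0,0,0.2],[0,0,0.3],[0,0,0.4],[0,0,0.4]],"hand":[3,3,3,3,3]}'; python3 -m handwheel '{"dr":[[0,0,0]],"xyz":[[0,0,0]],"hand":[3]}'
```

```text
clock: 17.38
tool_pos: [0.5485, 0.1558, 0.1101]
eef_rot: [2.031, 2.396, 0.002]
ft_force: [-1.5, 2.1, 12.2]
width: 0.469
clock: 17.47
tool_pos: [0.5485, 0.1558, 0.1101]
eef_rot: [2.031, 2.396, 0.002]
ft_force: [-2.0, 2.8, 11.8]
width: 0.47
```

```bash
python3 -m handwheel '{"dr":[[0,0,0],[0,0,0],[0,0,0]],"xyz":[[0,0,0.1],[0,0,0.2],[0,0,0.2]],"hand":[3,3,3]}'
```

```text
clock: 17.72
tool_pos: [0.5485, 0.1558, 0.11]
eef_rot: [2.031, 2.396, 0.002]
ft_force: [-8.0, 0.3, 34.2]
width: 0.466
```

```bash
python3 -m handwheel '{"dr":[[0,0,0],[0,0,0],[0,0,0],[0,0,0],[0,0,0],[0,0,0],[0,0,0],[0,0,0],[0,0,0],[0,0,0],[0,0,0],[0,0,0]],"xyz":[[0,0,-0.2],[0,0,-0.3],[0,0,-0.3],[0,0,-0.3],[0,0,-0.3],[0,0,-1.5],[0,0,-4],[0,0,-8],[0,0,-12],[0,0,-15],[0,0,-15],[0,0,-15]],"hand":[5.5,5.5,5.5,5.5,5.5,5.5,5.5,0,0,0,0,0]}'
cat > o.py <<'E'
from h import *
import sys
s=env.sense();st();T=R.from_rotvec(s['eef_rot']).as_matrix();t=np.array(s['tool_pos'])
p=shot('wrist');W=cloud(p);cv2.imwrite(f'pics/{sys.argv[1]}.png',p['color'])
a=np.radians(9.4);P=np.array([.5492,.1504])
q=W.reshape(-1,3);q=q[~np.isnan(q[:,0])];d=q[:,:2]-P;u=d@[np.cos(a),np.sin(a)]*1000;v=d@[-np.sin(a),np.cos(a)]*1000;z=q[:,2]*1000
def zz(n,u0,u1,v0,v1):
    k=(u>u0)&(u<u1)&(v>v0)&(v<v1);print(n,k.sum(),np.percentile(z[k],[10,50,90]).round(1) if k.sum() else '')
zz('barrel lens',-15,15,40,65);zz('barrel mid',-15,15,0,30);zz('barrel rear',-15,15,-65,-30)
for x in(30,45,60,75,85): y=-40-(x-21)*.194; zz(f'handle {x}',x-5,x+5,y-10,y+10)
zz('meter head',-85,-60,30,65);zz('meter tail',-85,-60,-65,-40)
k=(z>48)&(z<60)&(u>-30)&(u<30)&(abs(v)<85);print(cv2.minAreaRect(np.c_[q[k][:,:2]*1000].astype(np.float32)))
x=40+0;
for uu in(75,): 
    tgt=P+(np.array([np.cos(a),np.sin(a)])*uu+np.array([-np.sin(a),np.cos(a)])*(-40-(uu-21)*.194))/1000
    print('handle push tgt',tgt,'d tool cm',T.T@np.append(tgt-t[:2],0)*100)
E
python3 o.py w7
```

```text
clock: 18.72
tool_pos: [0.5488, 0.1555, 0.2594]
eef_rot: [2.031, 2.394, 0.006]
ft_force: [-0.1, -0.1, 0.4]
width: 0.003
{'clock': 18.7167, 'tool_pos': [0.5488, 0.1555, 0.2594], 'eef_rot': [2.0305, 2.3941, 0.0057], 'ft_force': [-0.0982, -0.1007, 0.4233], 'width': 0.0026, 'joint_positions': [-0.2686, 0.4556, -0.113, 1.792, 0.0642, 0.8931, -0.2462]}
barrel lens 1003 [52.1 53.  54. ]
barrel mid 16198 [201.  258.6 274.7]
barrel rear 735 [51.9 52.7 53.4]
handle 30 195 [48.8 49.7 50.5]
handle 45 190 [48.8 49.5 50.5]
handle 60 184 [48.7 49.6 50.5]
handle 75 182 [48.7 49.6 50.4]
handle 85 186 [48.8 49.5 50.4]
meter head 1162 [52.8 53.7 54.6]
meter tail 590 [52.1 53.  53.8]
((552.83203125, 156.60789489746094), (50.945194244384766, 140.7864990234375), 9.309440612792969)
handle push tgt [0.63143695 0.11285123] d tool cm [-5.55632174  7.45259172  0.02897784]
```

View pics/w7.png

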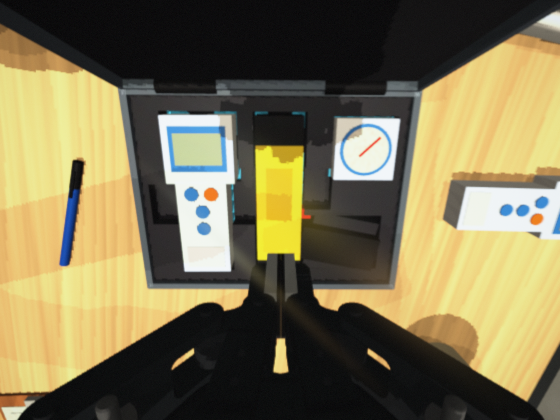

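Both items look seated: the meter at (200,190), the pistol barrel at (280,190), the handle at (345,240), and the square thermometer untouched at (366,150). Now the handle's own push with closed fingertips.

```bash
python3 -m handwheel '{"dr":[[0,0,0],[0,0,0],[0,0,0],[0,0,0],[0,0,0],[0,0,0],[0,0,0],[0,0,0],[0,0,0]],"xyz":[[-1.8,2.5,0],[-3.6,5,1],[-5.5,7.5,4],[-5.5,7.5,7.5],[-5.5,7.5,10.5],[-5.5,7.5,12.5],[-5.5,7.5,13.2],[-5.5,7.5,13.2],[-5.5,7.5,13.2]],"hand":[0,0,0,0,0,0,0,0,0]}'
python3 -m handwheel '{"dr":[[0,0,0],[0,0,0],[0,0,0],[0,0,0]],"xyz":[[0,0,0.1],[0,0,0.3],[0,0,0.4],[0,0,0.4]],"hand":[0,0,0,0]}'
```

```text
clock: 19.52
tool_pos: [0.6297, 0.113, 0.1235]
eef_rot: [-2.031, -2.395, 0.004]
ft_force: [0.3, -0.1, -0.7]
width: -0.003
clock: 19.85
tool_pos: [0.6302, 0.1132, 0.1229]
eef_rot: [-2.031, -2.395, 0.003]
ft_force: [-10.1, -2.5, 24.3]
width: -0.002
```

```bash
python3 -m handwheel '{"dr":[[0,0,0],[0,0,0],[0,0,0],[0,0,0],[0,0,0],[0,0,0],[0,0,0],[0,0,0]],"xyz":[[0,0,-3],[0,0,-7],[0,-2,-11],[0,-5,-15],[0,-8,-18.5],[0,-8,-21.9],[0,-8,-21.9],[0,-8,-21.9]],"hand":[0,0,0,0,0,0,0,0]}'
python3 o.py w8; python3 - <<'E'
from h import *
c=np.array([.544,.150]);a=np.radians(9.4);X=np.array([np.cos(a),np.sin(a)]);Y=np.array([-np.sin(a),np.cos(a)])
for n in('scene','side'):
    p=shot(n);W=cloud(p)
    for d in env.tip_of(p,'lid_edge')[:1]:
        e=np.array(d['location']);print(n,d['p'],e.round(4),'case u,v',(e[:2]-c)@X,(e[:2]-c)@Y)
    for d in env.tip_of(p,'hinge_mid')[:1]:
        e=np.array(d['location']);print(n,d['p'],e.round(4),'case u,v',(e[:2]-c)@X,(e[:2]-c)@Y)
    for d in env.outline_of(p,'lid')[:1]:
        q=W[d['mask']];q=q[~np.isnan(q[:,0])];q=q[q[:,2]>.225];v=(q[:,:2]-c)@Y;print('top pts v,z',np.percentile(v,[2,50,98]),q[:,2].max(),'u',np.percentile((q[:,:2]-c)@X,[2,98]))
E
```

```text
clock: 20.52
tool_pos: [0.5526, 0.1004, 0.3427]
eef_rot: [2.03, 2.394, 0.007]
ft_force: [-0.4, -0.2, -0.3]
width: -0.0
{'clock': 20.5167, 'tool_pos': [0.5526, 0.1004, 0.3427], 'eef_rot': [2.0297, 2.3936, 0.0066], 'ft_force': [-0.3692, -0.2013, -0.3004], 'width': -0.0002, 'joint_positions': [-0.1758, 0.346, -0.107, 1.7341, 0.042, 1.0584, -0.1328]}
barrel lens 699 [52.1 53.1 54.1]
barrel mid 764 [52.2 53.2 54.2]
barrel rear 14960 [288.4 341.8 358. ]
handle 30 3328 [324.4 339.3 346. ]
handle 45 2696 [340.2 351.4 357.5]
handle 60 237 [ 48.3  49.8 357.7]
handle 75 145 [47.8 48.9 49.8]
handle 85 131 [47.7 48.8 49.5]
meter head 818 [52.5 53.6 54.5]
meter tail 448 [52.  52.9 53.9]
((553.8238525390625, 151.93917846679688), (50.413021087646484, 150.48861694335938), 9.191055297851562)
handle push tgt [0.63143695 0.11285123] d tool cm [-0.06077815  7.98226831  0.0425502 ]
scene 0.87 [0.5131 0.3149 0.2324] case u,v -0.0035526286200118773 0.16773252168225541
scene 0.64 [0.5301 0.2443 0.0534] case u,v 0.0016882851930480822 0.09530398571469575
top pts v,z [0.13656968 0.1506333  0.16628592] 0.2454943141858159 u [-0.1176986   0.12500084]
side 0.96 [0.5142 0.3155 0.2295] case u,v -0.0023694036648992493 0.1681448064207538
side 0.56 [0.5232 0.2416 0.0531] case u,v -0.0055600428200924 0.09376719001782416
top pts v,z [0.13579463 0.14402005 0.16436617] 0.24844983541182264 u [-0.12718606  0.11894906]
```

```bash
python3 -m handwheel '{"dr":[[0,0,0],[0,0,0],[0,0,0],[0,0,0],[0,0,0],[0,0,0],[0,0,0],[0,0,0],[0,0,0],[0,0,0],[0,0,0],[0,0,0]],"xyz":[[4,0,0],[8,0,0],[12,0,0],[16,0,0],[20,0,0],[23.5,0,0],[25.5,0,0],[25.5,0,1],[25.5,0,3.5],[25.5,0,6],[25.5,0,6.8],[25.5,0,6.8]],"hand":[0,0,0,0,0,0,0,0,0,0,0,0]}'
cat > q.py <<'E'
from h import *
import sys
c=np.array([.544,.150]);a=np.radians(9.4);X=np.array([np.cos(a),np.sin(a)]);Y=np.array([-np.sin(a),np.cos(a)])
s=env.sense();t=np.array(s['tool_pos']);print('t',s['clock'],'tcp u,v,z',((t[:2]-c)@X*1000).round(1),((t[:2]-c)@Y*1000).round(1),(t[2]*1000).round(1),'F',np.round(s['ft_force'],1))
for n in('scene','side'):
    p=shot(n)
    if len(sys.argv)>1: cv2.imwrite(f'pics/{n}_{sys.argv[1]}.png',p['color'])
    for d in env.tip_of(p,'lid_edge')[:1]:
        e=np.array(d['location']);y=(e[:2]-c)@Y-.095;z=e[2]-.052
        print(n,round(d['p'],2),'edge v,z',(y*1000+95).round(1),(e[2]*1000).round(1),'theta',(np.arctan2(z,-y)-np.arctan2(28,190)).round(3))
E
python3 q.py
```

```text
clock: 21.97
tool_pos: [0.5094, 0.3502, 0.2691]
eef_rot: [-2.032, -2.395, 0.009]
ft_force: [-1.0, -1.1, 0.9]
width: 0.0
t 21.9667 tcp u,v,z -1.4 203.2 269.1 F [-1.  -1.1  0.9]
scene 0.82 edge v,z 164.6 234.0 theta 1.79
side 0.94 edge v,z 167.1 226.7 theta 1.816
```

```bash
python3 -m handwheel '{"dr":[[0,0,0],[0,0,0],[0,0,0],[0,0,0],[0,0,0],[0,0,0],[0,0,0],[0,0,0],[0,0,0]],"xyz":[[-1.5,0,0],[-2.5,0,0],[-3.8,0,0],[-5.2,0,0],[-6.6,0,0],[-8,0,0],[-9.4,0,0],[-10.8,0,0],[-11.8,0,0]],"hand":[0,0,0,0,0,0,0,0,0]}'; python3 q.py
```

```text
clock: 22.92
tool_pos: [0.5304, 0.2328, 0.2721]
eef_rot: [2.034, 2.393, 0.0]
ft_force: [1.4, 2.7, -0.8]
width: 0.003
t 22.9167 tcp u,v,z 0.1 83.9 272.1 F [ 1.4  2.7 -0.8]
scene 0.78 edge v,z 61.4 240.3 theta 1.248
side 0.74 edge v,z 58.6 237.0 theta 1.23
```

```bash
python3 -m handwheel '{"dr":[[0,0,0],[0,0,0],[0,0,0],[0,0,0],[0,0,0],[0,0,0],[0,0,0],[0,0,0],[0,0,0],[0,0,0]],"xyz":[[-1.4,0,0.1],[-2.6,0,0.2],[-3.8,0,0.7],[-4.9,0,1.2],[-6.9,0,2.4],[-8.6,0,3.9],[-10.1,0,5.7],[-11.3,0,7.6],[-12.2,0,9.7],[-12.2,0,9.7]],"hand":[0,0,0,0,0,0,0,0,0,0]}'; python3 q.py
```

```text
clock: 23.95
tool_pos: [0.5476, 0.1101, 0.1709]
eef_rot: [-2.035, -2.39, 0.012]
ft_force: [-0.5, -1.4, 0.4]
width: -0.001
t 23.95 tcp u,v,z -3.0 -40.0 170.9 F [-0.5 -1.4  0.4]
scene 0.9 edge v,z -91.7 97.1 theta 0.091
side 0.94 edge v,z -90.9 95.2 theta 0.082
```

```bash
python3 -m handwheel '{"dr":[[0,0,0],[0,0,0],[0,0,0],[0,0,0],[0,0,0],[0,0,0],[0,0,0]],"xyz":[[-1.2,0,-0.5],[-2.5,0,-0.5],[-2.5,0,0.3],[-2.5,0,1],[-2.5,0,1.6],[-2.5,0,1.9],[-2.5,0,1.9]],"hand":[0,0,0,0,0,0,0]}'; python3 q.py
```

```text
clock: 24.73
tool_pos: [0.5528, 0.0908, 0.1547]
eef_rot: [-2.03, -2.396, 0.002]
ft_force: [0.0, -0.1, 0.1]
width: -0.003
t 24.7333 tcp u,v,z -1.0 -59.9 154.7 F [ 0.  -0.1  0.1]
scene 0.82 edge v,z -92.0 82.1 theta 0.013
side 0.83 edge v,z -95.0 78.9 theta -0.006
```

```bash
python3 -m handwheel '{"dr":[[0,0,0],[0,0,0],[0,0,0],[0,0,0]],"xyz":[[0,0,0.2],[0,0,0.3],[0,0,0.4],[0,0,0.4]],"hand":[0,0,0,0]}'
```

```text
clock: 25.27
tool_pos: [0.5539, 0.0905, 0.1527]
eef_rot: [2.032, 2.396, 0.001]
ft_force: [-2.1, -0.1, 7.5]
width: 0.0
```

```bash
python3 -m handwheel '{"dr":[[0,0,0],[0,0,0],[0,0,0]],"xyz":[[0,0,0.1],[0,0,0.2],[0,0,0.2]],"hand":[0,0,0]}'
python3 -m handwheel '{"dr":[[0,0,0],[0,0,0],[0,0,0],[0,0,0],[0,0,0],[0,0,0],[0,0,0],[0,0,0],[0,0,0]],"xyz":[[0,0,-1],[0,0,-3],[0,0,-6],[0,0,-9],[-2,0,-12],[-5,0,-14],[-9,0,-14],[-12,0,-14],[-12,0,-14]],"hand":[0,0,0,0,0,0,0,0,0]}'; python3 q.py end
python3 - <<'E'
from h import *
c=np.array([.544,.150]);a=np.radians(9.4);X=np.array([np.cos(a),np.sin(a)]);Y=np.array([-np.sin(a),np.cos(a)])
for n in('scene','side'):
    p=shot(n);W=cloud(p).reshape(-1,3);W=W[~np.isnan(W[:,0])];u=(W[:,:2]-c)@X;v=(W[:,:2]-c)@Y
    k=(abs(u)<.1)&(abs(v)<.08)&(W[:,2]>.06)&(W[:,2]<.12);A=np.c_[v[k],u[k],np.ones(k.sum())];f=np.linalg.lstsq(A,W[k,2],rcond=None)[0];print(n,k.sum(),'lid slope v,u,z0',f.round(4))
E
```

```text
clock: 25.52
tool_pos: [0.554, 0.0905, 0.1525]
eef_rot: [2.032, 2.395, 0.0]
ft_force: [-9.5, -1.9, 26.1]
width: -0.0
clock: 26.27
tool_pos: [0.5737, -0.0366, 0.2905]
eef_rot: [2.041, 2.383, -0.004]
ft_force: [0.3, -0.6, 0.0]
width: 0.003
t 26.2667 tcp u,v,z -1.2 -188.9 290.5 F [ 0.3 -0.6  0. ]
scene 0.74 edge v,z -94.1 80.4 theta 0.003
side 0.68 edge v,z -91.3 75.1 theta -0.023
scene 3052 lid slope v,u,z0 [ 0.0004 -0.0004  0.0802]
side 1466 lid slope v,u,z0 [ 0.0042 -0.0004  0.0841]
```

View pics/side_end.png

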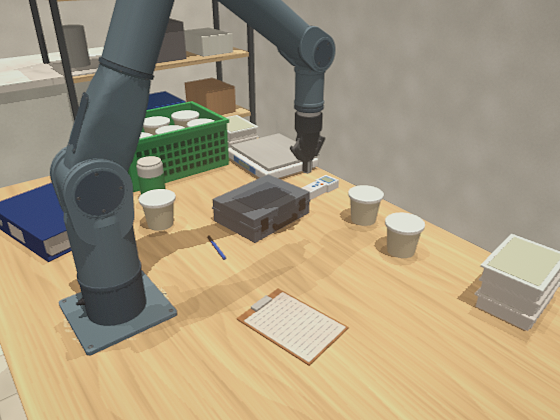

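The lid is level and closed (case at (262,205)). The tubs, canister and the other meter are where they were, and the arm is clear. Handing in.

```bash
python3 -c "
from h import *
print(env.hand_in())"
```

```text
the job is handed in; nothing more can be done
None
```

The kit is packed: both instruments are in their own cut-outs, pressed home, and the lid is closed. I handed the job in at about 26 s of the 72 s allowed; no verdict was reported.

- **Meter:** I took the meter farthest to the robot's right. It is seated flat with its top at about 53 mm, against about 53–54 mm expected. It met a hard stop at about 42 N.
- **Pistol:** The barrel stopped hard at about 34 N, with its top at about 53 mm, against about 54 mm expected. The handle had its own push of about 24 N. Its top then read about 49 mm, 1 to 2 mm below the expected 51 mm. My height readings run about 1 mm low, so I took it as home.
- **Lid:** I swung it shut and pressed it to a hard stop at about 26 N. The scene camera put it at 0.003 rad with the top level at 80 mm. The side camera was less certain, reading -0.02 rad and a top height of 84 mm.
- **Everything else:** The arm ended clear of everything. In the last picture the tubs, canister and second meter look unmoved. The square thermometer was still in its pocket when last seen, before the handle push and the lid closing.

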